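# Set the cheese form, then hold the small cheese over it with tongs

## Robot

A 7-joint arm with a two-finger parallel gripper is mounted at the origin on the work surface. World frame = base frame: x ahead of the robot, y to its left, z up, the work surface at z = 0. Lengths are in m, angles in degrees, forces in N, time in s.
With the tool pointing down it reaches from about 0.425 to 0.875 m from the base axis. Payload 4.7 kg.
Tool frame: the origin (TCP) lies at the very end of the fingers, on their centre line; the grasp point (between the pads) lies 19 mm behind it; z points along the fingers, y is the line along which they close (so a half turn about z gives the same grasp; the last joint's range is limited). The gripper opens to 87 mm and grips with 3 to 60 N. Pads are 19 mm wide; open, the fingers measure 117 mm over their backs; the gripper's body (75 mm by 190 mm) begins 51 mm behind the grasp point.
Start: joints at [-71.729, 18.392, -4.016, 83.108, 1.295, 78.541, -3.26], TCP at [0.195, 0.62, 0.223] pointing down, gripper open.
Joint ranges: [-163.93, 163.93], [-17.29, 119.83], [-79.2, 71.16], [3.27, 140.29], [-89.18, 269.18], [5.43, 117.66], [-154.24, 154.24]. Speed limits (degrees/s): [147.25, 147.25, 180, 180, 180, 180, 180].

## Interface

Orientations are given as [roll, pitch, yaw] about the fixed x, y, z axes, in that order (R = Rz(yaw) Ry(pitch) Rx(roll)).
In Python, from cell import get_obs, read_camera, sign_off, silhouettes gives the robot as it stands.
- The arm moves only by the tool play_rows, never from a script. Its argument "steps" is a list that holds one entry, the list of rows, each a list of 7 numbers: the shift along the tool's x, y, z in m, then the turn, a rotation vector about the tool's x, y, z in rad, then the finger opening in m, from 0 to 0.087. A call has 1 to 12 rows; each row shifts and turns the commanded pose from where the row before left it, along the tool's axes as they then stand; what a row does not reach is not made up. A row lasts 1/10 s, in which the tool goes at most 50 mm and 8.59 degrees, less where a joint would pass 70% of its speed; a pose out of reach is approached as far as the arm can. A call is refused whole if a number of a shift passes 0.05 or a number of a turn 0.15, either way. A call with a gripper value outside its range is refused whole. The fingers move at their own pace and stop on an object; "force" is the grip in N (left out, the last holds). Time passes only in rows, so rows that do not move let the fingers close. It gives the time, the measured TCP pose, the force, the opening and the grip force at its end, in the units of the state.
- get_obs(): the state, without advancing time (a new reading comes with each control period).
- read_camera(name): name is "scene" or "top"; returns a dict with "frame" (420x560x3 uint8, red, green, blue), "intrinsics" (3x3 intrinsics, pixels), "view" (4x4, takes a point from world to camera coordinates). Camera axes: x right, y up, looking along -z (the intrinsics and any distortion apply to the point x, -y, -z); pixel columns grow to the right and rows downward; lengths in m; the calibration is good to about 2 mm. A picture is of the moment at which its call begins. There is no depth.
- sign_off(): hands the job in; it is judged then, once.
Trained networks look in the newest picture that a camera, given by its name, has taken for a name from the list of things; names that differ only in an ending like _2 or _b are one class to them, and where a whole thing is asked for, a point or a joint stands for the part that bears it (a point fixed in the world has none). Each returns a list of dicts, best first, with "p" (0 to 1); they miss things now and then, are a little off and sometimes report something else, mostly with a low value. They report only what shows in the picture. A call takes as long as a camera call. They do not tell look-alikes from the thing itself.
- silhouettes(camera, name): "pixels" (420x560 bool, what is visible of it) and "extent" ([left, top, right, bottom] in pixels, round what is visible of it).
The state is a dict: "time_s": time; "qpos": joint angles; "joint_velocities": joint speeds; "effort": joint torques, N m; "tool_pos": TCP position; "tool_rot": TCP orientation; "force": force on the tool from outside, world axes, zero at the start; "wrist_torque": the same for the moment, N m; "grip_width": finger opening in m; "grasp_force": force on a finger pad.
Only numpy, scipy, OpenCV 4.12 (cv2) and the standard library are available. Lean on these libraries where they do the work, as an engineer would, in place of code of your own. Each camera call takes 0.05 s, during which the arm holds its last target. There are 200 camera calls.

## Task

Stand the loose cheese form upright in the empty bay of the draining tray, centred, with its tab pointing the same way as the tab of the form already standing there, and let go of it. Then pick up the tongs, close them on the small cheese on the round board, lift it and hold it centred above the form you placed, clear of its rim; finish while still holding it there in the tongs. Touch the cheese only with the tongs, and leave the form already in the tray and the other things where they are.

Things in the scene. Friction and masses are not known exactly. Their poses are not given: they have to be found in the camera images.
- form: loose white plastic cheese form: open cup 50 mm high, outside 52 mm across at the foot, 57 mm at the rim, wall 3 mm, 60 to 90 g. A tab 16 mm wide, 5 mm thick sticks out at the rim along its own -x, to 48 mm from the centre. Origin: centre of the underside, z up. Starts upright on the work surface (z = 0), outside the tray
- form_tab (a point): point on the loose form's tab, 40 mm from its axis along its -x, 46 mm above its underside
- form_set: a second, identical form already standing in the tray's other bay, its tab pointing to the tray's -x; leave it there
- tray: fixed low white draining tray, 240 mm (x) by 130 mm (y); floor 5 mm thick, outer walls 5 mm thick rising to 14 mm above the work surface; a 5 mm thick divider across the middle (12 mm high) makes two bays whose centres lie at x = -56 and +56 mm. Origin: centre of the underside
- bay: the empty bay: a flat grey drain disc 48 mm across and under 1 mm thick marks its centre. Origin: centre of the bay on the tray's floor (5 mm above the work surface); axes parallel to the tray's, so the form's tab must point to this frame's -x
- board: fixed round wooden board, 110 mm across, 12 mm thick. Origin: centre of the underside
- cheese: small cream-coloured cylindrical cheese, 40 mm across, 36 mm high, 45 to 80 g, standing on the round board. Origin: centre of its underside
- tongs: steel spring tongs lying on edge on the work surface, 220 mm long, 120 g; the arms lie side by side and close horizontally. Origin: midway between the open arms on the underside, within 2 mm of the centre of mass along x; x points to the jaws, away from the pivot (pin 22 mm across at x = -100 mm); z up. The body is the right arm (y < 0); squeezed evenly, the middle line keeps its direction
- tongs_grip (a point): middle of the grips: at the tongs' origin, 16 mm above the underside. Black grip plates 60 mm long (x = -30 to +30 mm), 32 mm high, cover the arms' outsides: squeeze across y here. Outside width open 64 mm (68 mm at x = +30), squeezed to 58 for carrying with jaws still open, 51 on the cheese. A spring pushes them apart: about 6 N open, 10 N on the cheese
- tongs_jaws (a point): point midway between the open jaws, 90 mm ahead of the tongs' origin along x, 14 mm above the underside; fixed to the right arm. Jaws: plates 28 mm high, from x = +65 to +110 mm, insides 64 mm apart when open; each mm of squeeze at the grips closes them 1.9 mm (53 mm apart with the grips at 58 mm)
- tongs_arm (a joint): angle (rad) by which the tongs are closed: 0 open, about 0.13 with the jaws on the cheese, 0.22 at the stop (jaws about 23 mm apart)
- wheel: bystander: grey-brown aged cheese wheel, 116 mm across, 40 mm high. Origin: centre of the underside.
- bowl: bystander: open steel bowl, 100 mm across, 45 mm high. Origin: centre of the underside.
- jar: bystander: small glass jar with steel cap, 44 mm across, 60 mm high. Origin: centre of the underside.
- brush: bystander: brush lying flat, 190 mm long, along its x. Origin mid-length, underside.
- spoon: bystander: spoon lying flat, 190 mm long, along its x. Origin mid-length, underside.
- timer: bystander: white upright kitchen timer, 30 x 60 x 60 mm. Origin: centre of the underside.
- weight: bystander: small dark steel press weight, 48 mm across, 50 mm high. Origin: centre of the underside.
Mind the look-alikes: they are no part of the job. Of the things like the board, leave any that is black; of the rest the larger one is meant.

How it is judged:
By the outcome, as a careful person would: the job done as asked, in the order asked, and still so for the second after the job is handed in, while the arm keeps its last pose, push and grip.
It also fails if it takes over 64 s, if anything falls off the work surface, if the arm or the gripper's body presses on something with over 40 N, if the wrist force passes 120 N, or if a joint passes its speed limit or range.

## Working session

There is one attempt and no reset: what is moved stays moved. The work goes in short steps, Python scripts to look and compute and a tool call to move; the robot and the scene stay as the last step left them, time stands still between calls to the robot, and variables do not carry over. Pictures are saved under pics/ and viewed, at most 10 in all, crops included, and the job is handed in when it is done.

Besides the shell and the picture viewer there is one more tool, called after "Emit:" as name(argument=value, ...) on one line, values as JSON. play_rows: Moves the arm, as the interface text tells. Its arguments: {"type":"object","properties":{"steps":{"type":"array","items":{"type":"array","items":{"type":"array","items":{"type":"number"}}}},"force":{"type":"number"}},"required":["steps"]}

```bash
mkdir -p pics; ls; cat > h.py <<'E'
import numpy as np, cv2
from cell import get_obs, read_camera, sign_off, silhouettes
def cam(n): 
    c=read_camera(n); return c
def proj(c,P):
    P=np.atleast_2d(P); V=np.array(c["view"]); q=P@V[:3,:3].T+V[:3,3]; q=q*[1,-1,-1]
    u=q@np.array(c["intrinsics"]).T; return u[:,:2]/u[:,2:]
def ray(c,uv):
    V=np.array(c["view"]);R=V[:3,:3];o=-R.T@V[:3,3]
    d=np.linalg.solve(np.array(c["intrinsics"]),[uv[0],uv[1],1.])*[1,-1,-1]
    return o,R.T@d
def onz(c,uv,z):
    o,d=ray(c,uv); return o+d*(z-o[2])/d[2]
def tri(l):
    A=np.zeros((3,3));b=np.zeros(3)
    for c,uv in l:
        o,d=ray(c,uv);d=d/np.linalg.norm(d);M=np.eye(3)-np.outer(d,d);A+=M;b+=M@o
    return np.linalg.solve(A,b)
def save(c,f,box=None,s=1):
    im=c["frame"][:,:,::-1]
    if box: x0,y0,x1,y1=box; im=im[y0:y1,x0:x1]
    cv2.imwrite(f,cv2.resize(im,None,fx=s,fy=s,interpolation=cv2.INTER_CUBIC))
E
python3 - <<'E'
from h import *
np.set_printoptions(precision=4,suppress=True)
for n in ("top","scene"):
    c=cam(n); save(c,f"pics/{n}0.png"); print(n,c["intrinsics"],c["view"],c.keys())
    for k in "form tray bay board cheese tongs tongs_jaws wheel bowl jar brush spoon timer weight".split():
        for s in silhouettes(n,k)[:4]:
            m=np.argwhere(s["pixels"]).mean(0)[::-1]; print(k,round(s["p"],2),s["extent"],m.round(1),s["pixels"].sum(),onz(c,m,0)[:2])
o=get_obs();print(o["tool_pos"],o["tool_rot"],o["time_s"])
E
```

```text
pics
top [[492.9833   0.     281.0953]
 [  0.     492.9833 213.0654]
 [  0.       0.       1.    ]] [[ 0.0119 -0.9999  0.0105  0.0625]
 [ 0.9989  0.0124  0.0454 -0.5133]
 [-0.0456  0.0099  0.9989 -1.1343]
 [ 0.      0.      0.      1.    ]] dict_keys(['frame', 'intrinsics', 'view'])
form 0.94 [155.8, 237.0, 188.5, 265.5] [170.3 248.3] 642 [0.4274 0.3261]
bay 0.59 [403.7, 201.4, 427.6, 222.4] [414.1 209.8] 348 [ 0.5246 -0.2445]
board 0.79 [120.1, 291.1, 174.6, 342.6] [146.2 316.4] 1834 [0.2693 0.3785]
board 0.78 [221.5, 89.2, 251.1, 123.1] [238.4 105.9] 786 [0.7658 0.1728]
board 0.64 [204.7, 143.8, 249.7, 184.6] [228.4 164. ] 1464 [0.6271 0.1941]
board 0.57 [285.7, 170.3, 321.3, 267.3] [300.1 222.1] 281 [0.4924 0.0237]
cheese 0.72 [209.3, 144.6, 233.9, 167.5] [220.9 155.3] 278 [0.6474 0.2119]
tongs 0.91 [287.3, 170.1, 325.4, 267.1] [301.6 221.3] 532 [0.4943 0.0203]
tongs_jaws 0.77 [285.1, 173.3, 322.0, 269.4] [305.4 221.1] 439 [0.4948 0.0113]
wheel 0.51 [392.2, 147.9, 423.9, 184.3] [409.8 162.9] 697 [ 0.6355 -0.2342]
bowl 0.74 [280.9, 85.9, 329.2, 125.1] [307.4 105. ] 1464 [0.7703 0.0
[... 1579 characters left out ...]
0, 240.9] [173.8 209.9] 2380 [ 0.5851 -0.2309]
bowl 0.58 [182.6, 260.8, 217.6, 298.4] [199.4 279.7] 1222 [ 0.7435 -0.0102]
jar 0.57 [233.0, 251.3, 252.0, 283.2] [241.2 265.6] 396 [0.6547 0.0562]
brush 0.56 [314.5, 199.4, 377.6, 225.2] [351.3 213.5] 584 [0.3389 0.2284]
spoon 0.71 [197.9, 154.8, 255.2, 172.5] [223.7 163.9] 348 [ 0.3344 -0.2308]
timer 0.86 [369.8, 264.1, 397.9, 297.6] [383.7 279.7] 579 [0.5134 0.388 ]
timer 0.43 [330.0, 320.9, 385.6, 371.4] [354.  343.1] 2315 [0.7059 0.3884]
timer 0.31 [359.4, 223.5, 381.5, 255.2] [371.6 240.1] 578 [0.4059 0.3157]
weight 0.74 [160.5, 250.1, 183.0, 274.6] [169.4 261.9] 346 [ 0.7383 -0.1128]
[0.1951 0.6201 0.2226] [179.9926   0.0016 162.5368] 1.5
```

```bash
python3 - <<'E'
import cv2
cv2.imwrite("pics/t1.png",cv2.resize(cv2.imread("pics/top0.png"),(800,600),interpolation=cv2.INTER_CUBIC))
a=cv2.imread("pics/scene0.png")[140:380,110:430]
cv2.imwrite("pics/s1.png",cv2.resize(a,(800,600),interpolation=cv2.INTER_CUBIC))
E
```

```text
(no output)
```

View pics/t1.png

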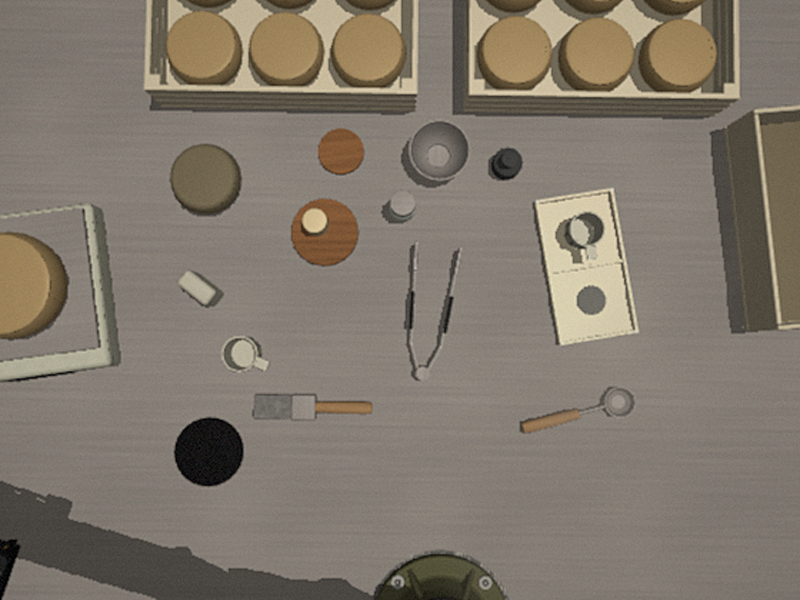

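View pics/s1.png

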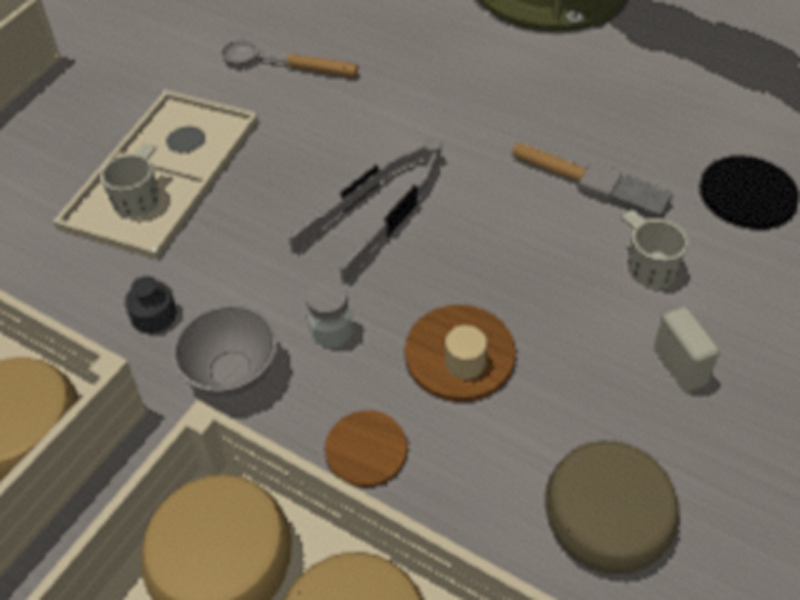

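Top picture: the loose form is at about (169,247) with its tab toward (183,254). The form already standing is at (406,161), and the empty bay's disc is at (414,209). The tongs run from the pivot (295,262) to the jaws at (290–322,172), and the cheese is at (220,155) on the larger wooden board.

Look-alikes:
- **Form:** the other one in the tray at (406,161). I want the one at (169,247).
- **Board:** black at (146,316) and small wooden at (238,106). I want the large wooden one at (228,163).

Next I'll fit the poses.

```bash
cat > fit.py <<'E'
from h import *
from scipy.optimize import minimize
a=np.linspace(0,2*np.pi,40)
def ring(r,z): return np.c_[r*np.cos(a),r*np.sin(a),0*a+z]
FORM=[np.r_[ring(.026,0),ring(.0285,.05)],np.array([[x,y,z] for x in(-.027,-.048) for y in(-.008,.008) for z in(.041,.05)])]
CHEESE=[np.r_[ring(.02,0),ring(.02,.036)]]
BOARD=[np.r_[ring(.055,0),ring(.055,.012)]]
S=8
def mask(c,parts,p,z):
    x,y,t=p;R=np.array([[np.cos(t),-np.sin(t),0],[np.sin(t),np.cos(t),0],[0,0,1]])
    m=np.zeros((420*2,560*2),np.uint8)
    for P in parts:
        uv=(proj(c,P@R.T+[x,y,z])+.5)*2-.5
        h=cv2.convexHull(uv.astype(np.float32)); cv2.fillConvexPoly(m,np.round(h*16).astype(np.int32),1,shift=4)
    return cv2.resize(m.astype(np.float32),(560,420),interpolation=cv2.INTER_AREA)
def fit(obs,parts,p0,z,yaw=True):
    def f(q):
        p=[q[0],q[1],q[2] if yaw else 0]
        return sum(np.abs(mask(c,parts,p,z)-M).sum()/M.sum() for c,M in obs)
    best=None
    for t in ([p0[2]] if len(p0)>2 else np.arange(0,2*np.pi,.5)) if yaw else [0]:
        q0=[p0[0],p0[1],t]; sx=np.array([q0]+[np.add(q0,d) for d in([.01,0,0],[0,.01,0],[0,0,.3])])
        r=minimize(f,q0,method="Nelder-Mead",options=dict(initial_simplex=sx,xatol=1e-5,fatol=1e-5,maxiter=250))
        if best is None or r.fun<best.fun: best=r
    return best.x,best.fun
E
python3 - <<'E'
from fit import *
np.set_printoptions(precision=4,suppress=True)
C={n:cam(n) for n in("top","scene")}
def near(n,k,xy,z,tol=.06):
    for s in silhouettes(n,k):
        m=np.argwhere(s["pixels"]).mean(0)[::-1]
        if np.linalg.norm(onz(C[n],m,z)[:2]-xy)<tol: return s["pixels"].astype(np.float32)
for k,parts,xy,z,h,yaw in (("form",FORM,(.42,.315),0,.02,True),("board",BOARD,(.627,.194),0,.01,False),("cheese",CHEESE,(.635,.203),.012,.03,False)):
    ms={n:near(n,k,xy,h) for n in C}
    for sel in(("top",),("scene",),("top","scene")):
        o=[(C[n],ms[n]) for n in sel if ms[n] is not None]
        if o:
            p,f=fit(o,parts,xy,z,yaw); print(k,sel,p[:2],np.degrees(p[2])%360 if yaw else "",round(f,3))
# triangulate rim/top height: bright top of cheese, form
# tray corners and disc in top
for n in C:
    im=C[n]["frame"]; hsv=cv2.cvtColor(im,cv2.COLOR_RGB2HSV)
    c0=proj(C[n],[[.585,-.235,.01]])[0]
    w=((hsv[...,2]>150)&(hsv[...,1]<70)).astype(np.uint8)
    w=cv2.morphologyEx(w,cv2.MORPH_CLOSE,np.ones((3,3)))
    nl,L,st,ce=cv2.connectedComponentsWithStats(w)
    i=min((i for i in range(1,nl) if st[i,4]>800),key=lambda i:np.linalg.norm(ce[i]-c0)); print(n,st[i],ce[i])
    cn=max(cv2.findContours((L==i).astype(np.uint8),0,2)[0],key=len); hu=cv2.convexHull(cn)
    ap=cv2.approxPolyDP(hu,5,True)[:,0]
    print("corners",[ (tuple(map(int,q)),onz(C[n],q+.0,.014)[:2].round(4)) for q in ap])
    d=proj(C[n],[[.525,-.245,.005]])[0].astype(int); r=10
    g=im[d[1]-r:d[1]+r+1,d[0]-r:d[0]+r+1].mean(2); print(d); print(g[::2].astype(int))
E
```

```text
form ('top',) [0.4299 0.3218] 67.34121951813479 0.096
form ('top', 'scene') [0.4299 0.3218] 67.34121951813479 0.096
board ('top',) [0.6295 0.1962]  0.179
board ('scene',) [0.6326 0.1967]  0.246
board ('top', 'scene') [0.6308 0.1966]  0.458
cheese ('top',) [0.6417 0.2087]  0.056
cheese ('scene',) [0.6431 0.2076]  0.17
cheese ('top', 'scene') [0.642  0.2085]  0.242
top [ 375  131   73  111 4997] [410.8719 187.0228]
corners [((429, 131), array([ 0.7092, -0.2756])), ((447, 232), array([ 0.4731, -0.3171])), ((392, 241), array([ 0.4507, -0.1891])), ((375, 140), array([ 0.6861, -0.1489]))]
[414 209]
[[199 199 201 202 204 205 209 194 171 188 178 175 205 205 206 203 199 200
  198 196 199]
 [199 202 210 204 152  85  90  95  99  96 100  99  95  89 120 163 192 204
  196 197 197]
 [204 196 142  84  98 103 102 103 110 106 106 105 105 103 102  99 110 155
  190 202 196]
 [177  92  96 104 106 104 101 102 106 104 106 104 108 108 111 107 100  96
  143 193 197]
 [ 91  98 105 105 104 104 104 112 105 106 110 103 107 109 105 102 108 103
   92 144 194]
 [ 89 101 109 104 107 107 104 104 106 104 102 107 107 1
[... 995 characters left out ...]
6 166 168 166 156 136 117  99  91  87  86  86  89  97 121 145
  161 167 168]
 [165 165 169 164 142 106  89  84  84  85  85  84  86  85  84  84  83  85
  109 153 167]
 [167 167 166 130  93  84  86  85  86  85  87  85  87  87  85  86  84  82
   91 146 167]
 [166 168 165 131  92  83  84  85  86  85  85  83  85  85  84  84  84  90
  118 155 165]
 [161 166 168 165 131  99  88  85  84  83  86  83  84  83  89 117 139 159
  168 168 167]
 [166 169 165 167 165 166 156 153 136 127 137 133 125 153 168 168 167 168
  166 166 166]
 [167 166 167 166 166 166 169 167 169 169 167 169 168 167 168 169 167 165
  167 167 167]
 [167 167 168 167 167 167 167 167 168 168 167 166 167 167 166 168 166 167
  166 166 166]]
```

```bash
python3 - <<'E'
from fit import *
np.set_printoptions(precision=4,suppress=True)
C={n:cam(n) for n in("top","scene")}
obs=[]
for n in C:
    for s in silhouettes(n,"form"):
        m=np.argwhere(s["pixels"]).mean(0)[::-1]
        if np.linalg.norm(onz(C[n],m,.02)[:2]-[.425,.32])<.07: obs.append((C[n],s["pixels"].astype(np.float32)));break
print(len(obs))
for o in [[x] for x in obs]+[obs]:
    p,f=fit(o,FORM,(.43,.322,1.17),0);print("form",p[:2],np.degrees(p[2]),f)
for z in(-.006,.006): print(z,fit(obs,FORM,(.43,.322,1.17),z))
# disc, grips
G={}
for n in C:
    g=C[n]["frame"].astype(int).mean(2)
    d=proj(C[n],[[.525,-.243,.005]])[0].astype(int);r=14 if n=="top" else 11
    sub=np.zeros(g.shape,bool); sub[d[1]-r:d[1]+r+1,d[0]-r:d[0]+r+1]=1
    nl,L,st,ce=cv2.connectedComponentsWithStats(((g<(150 if n=="top" else 125))&sub).astype(np.uint8))
    i=1+st[1:,4].argmax();print(n,"disc",ce[i],st[i],onz(C[n],ce[i],.0055))
    G[n+"d"]=ce[i]
    q=proj(C[n],[[x,y,.016] for x in(.42,.58) for y in(-.06,.09)]);x0,y0=q.min(0).astype(int);x1,y1=q.max(0).astype(int)
    sub[:]=0;sub[y0:y1,x0:x1]=1
    nl,L,st,ce=cv2.connectedComponentsWithStats(((g<45)&sub).astype(np.uint8))
    for i in range(1,nl):
        if st[i,4]>15: print(n,"dark",ce[i].round(1),st[i],onz(C[n],ce[i],.025)[:2])
print("disc tri",tri([(C[n],G[n+"d"]) for n in C]))
t=cv2.resize(C["top"]["frame"][160:275,275:335,::-1],None,fx=5,fy=5,interpolation=cv2.INTER_CUBIC)
s=cv2.resize(C["scene"]["frame"][185:260,215:295,::-1],None,fx=5.5,fy=5.5,interpolation=cv2.INTER_CUBIC)
o=np.zeros((max(t.shape[0],s.shape[0]),t.shape[1]+s.shape[1],3),np.uint8);o[:t.shape[0],:t.shape[1]]=t;o[:s.shape[0],t.shape[1]:]=s
cv2.imwrite("pics/tongs.png",o)
E
```

```text
2
form [0.4301 0.3214] 66.18304106300108 0.05265210568904877
form [0.433  0.3222] 63.256307381236795 0.07750896364450455
form [0.4308 0.3214] 66.32201169996287 0.15066415071487427
-0.006 (array([0.4292, 0.3219, 1.1596]), np.float64(0.1500420719385147))
0.006 (array([0.4311, 0.3209, 1.1693]), np.float64(0.28333234786987305))
top disc [413.3704 209.7778] [404 200  20  20 324] [ 0.5243 -0.2412  0.0055]
top dark [287.5 216.6] [286 204   4  26  37] [0.5038 0.054 ]
top dark [313.3 219.1] [311 208   6  25  39] [ 0.499  -0.0052]
scene disc [183.8661 195.4488] [176 191  16  10 127] [ 0.5256 -0.2411  0.0055]
scene dark [253.2 212.7] [247 207  14  12  44] [ 0.498  -0.0065]
scene dark [270.3 224.1] [264 215  13  20 108] [0.5119 0.0582]
disc tri [ 0.5246 -0.2418  0.0044]
```

View pics/tongs.png

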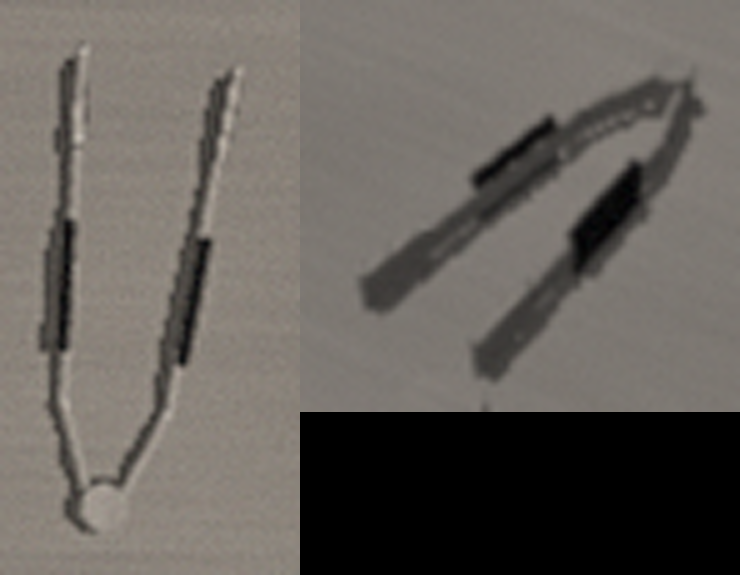

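The crop shows the tongs from above: pivot at top px (295.8,261), jaw tips at (291.6,169.6) and (322.2,174), and black grips centred at (288.4,217) and (313.6,220). The jaws point toward +x.

```bash
python3 - <<'E'
from h import *
np.set_printoptions(precision=4,suppress=True)
c=cam("top")
P=lambda x,y,z:onz(c,(275+x/5-.4,160+y/5-.4),z)
pv=P(104,505,.03);t1=P(83,48,.028);t2=P(236,70,.028);g1=P(67,285,.032);g2=P(193,300,.032)
tm=(t1+t2)/2;gm=(g1+g2)/2
for a,b in((pv,tm),(pv,gm),(gm,tm)):
    d=b-a;print(np.degrees(np.arctan2(d[1],d[0])),np.hypot(*d[:2]))
print(pv,t1,t2,g1,g2,gm,np.linalg.norm(g1-g2),np.linalg.norm(t1-t2))
s=cam("scene")  # height checks with two views: grip left top edge corners (crop px /5.5 from 215,185)
Q=lambda x,y:(215+(x-300)/5.5-.4,185+y/5.5-.4)
U=lambda x,y:(275+x/5-.4,160+y/5-.4)
print("right grip top ends",tri([(c,U(209,238)),(s,Q(473,180))]),tri([(c,U(186,363)),(s,Q(553,117))]))
print("left grip top ends",tri([(c,U(73,220)),(s,Q(571,236))]),tri([(c,U(65,350)),(s,Q(638,162))]))
# first moves: to above form
o=get_obs();print(o["tool_pos"],o["tool_rot"],o["qpos"],o["time_s"])
from scipy.spatial.transform import Rotation as R
r=R.from_euler("xyz",o["tool_rot"],degrees=True)
print(r.inv().apply(np.array([.4305,.3215,.20])-o["tool_pos"]))
E
```

```text
-6.536890965776419 0.2059977239090922
-6.341123883096655 0.09747628272606063
-6.712731336119843 0.10852252124163826
[0.4037 0.035  0.03  ] [0.613  0.0468 0.028 ] [ 0.6038 -0.0237  0.028 ] [0.5037 0.0531 0.032 ] [ 0.4975 -0.0045  0.032 ] [0.5006 0.0243 0.032 ] 0.05791812946143518 0.07111682694923818
right grip top ends [ 0.5262 -0.0119  0.0285] [ 0.4684 -0.0012  0.0294]
left grip top ends [0.5336 0.0507 0.0277] [0.4739 0.0539 0.0287]
[0.1951 0.62   0.2226] [179.9988   0.0034 162.5375] [-71.7283  18.3931  -4.0168  83.1074   1.2958  78.5435  -3.2603] 2.2
[-0.3141 -0.2141  0.0226]
```

Tongs origin is about (0.501,0.0235) with yaw -6.5°. The form is at (0.4305,0.3215) with yaw 66°, and the bay at (0.5247,-0.242) with yaw 10.2°. Sizes and heights check out, so I'm moving over the form.

Emit:
play_rows(steps=[[[-0.0393,-0.0268,0,0,0,0,0.087],[-0.0393,-0.0268,0,0,0,0,0.087],[-0.0393,-0.0268,0,0,0,0,0.087],[-0.0393,-0.0268,0,0,0,0,0.087],[-0.0393,-0.0268,0,0,0,0,0.087],[-0.0393,-0.0268,0,0,0,0,0.087],[-0.0393,-0.0268,0,0,0,0,0.087],[-0.0393,-0.0268,0,0,0,0,0.087],[0,0,0.01,0,0,0.14,0.087],[0,0,0.01,0,0,0.14,0.087],[0,0,0.01,0,0,0.14,0.087],[0,0,0.01,0,0,0.14,0.087]]])

```text
time_s: 3.4
tool_pos: [0.4308, 0.3211, 0.1824]
tool_rot: [180.0, -0.0, 130.1]
force: [-0.6, 0.8, 0.7]
grip_width: 0.0871
grasp_force: 0.0
```

Emit:
play_rows(steps=[[[0,0,0.01,0,0,0.14,0.087],[0,0,0.01,0,0,0.14,0.087],[0,0,0.01,0,0,0.14,0.087],[0,0,0,0,0,0.14,0.087],[0,0,0,0,0,0.14,0.087],[0,0,0,0,0,0.14,0.087],[0,0,0,0,0,0.14,0.087],[0,0,0,0,0,0.14,0.087],[0,0,0,0,0,0,0.087],[0,0,0,0,0,0,0.087]]])

```text
time_s: 4.4
tool_pos: [0.4306, 0.3213, 0.1527]
tool_rot: [180.0, -0.0, 66.5]
force: [0.0, 0.5, 0.8]
grip_width: 0.087
grasp_force: 0.0
```

Emit:
play_rows(steps=[[[0,0,0.03,0,0,0,0.087],[0,0,0.03,0,0,0,0.087],[0,0,0.03,0,0,0,0.087],[0,0,0.025,0,0,0,0.087],[0,0,0.015,0,0,0,0.087],[0,0,0.01,0,0,0,0.087],[0,0,0,0,0,0,0.087],[0,0,0,0,0,0,0.075],[0,0,0,0,0,0,0.065],[0,0,0,0,0,0,0.05],[0,0,0,0,0,0,0.05],[0,0,0,0,0,0,0.05]]], force=15)

```text
time_s: 5.6
tool_pos: [0.4308, 0.3215, 0.013]
tool_rot: [180.0, -0.1, 66.3]
force: [-0.7, -1.0, 3.0]
grip_width: 0.0559
grasp_force: 15.0
```

Emit:
play_rows(steps=[[[0,0,0,0,0,0,0.05],[0,0,0,0,0,0,0.05],[0,0,0,0,0,0,0.05]]])

```text
time_s: 5.9
tool_pos: [0.4308, 0.3215, 0.013]
tool_rot: [180.0, -0.0, 66.3]
force: [-1.6, -0.2, 4.4]
grip_width: 0.0559
grasp_force: 15.0
```

Emit:
play_rows(steps=[[[0,0,-0.01,0,0,0,0.05],[0,0,-0.02,0,0,0,0.05],[0,0,-0.03,0,0,0,0.05],[0,0,-0.03,0,0,0,0.05],[0,0,-0.02,0,0,0,0.05],[0,0,-0.01,0,0,0,0.05],[-0.0145,0.0095,0,0,0,0,0.05],[-0.03,0.0195,0,0,0,0,0.05],[-0.03,0.0195,0,0,0,0,0.05],[-0.03,0.0195,0,0,0,0,0.05],[-0.03,0.0195,0,0,0,0,0.05],[-0.03,0.0195,0,0,0,0,0.05]]])

```text
time_s: 7.1
tool_pos: [0.4612, 0.1242, 0.1309]
tool_rot: [-179.9, 0.1, 66.2]
force: [-0.2, 0.0, -0.1]
grip_width: 0.0561
grasp_force: 14.9
```

Emit:
play_rows(steps=[[[-0.03,0.0195,0,0,0,0,0.05],[-0.03,0.0195,0,0,0,0,0.05],[-0.03,0.0195,0,0,0,0,0.05],[-0.03,0.0195,0,0,0,0,0.05],[-0.03,0.0195,0,0,0,0,0.05],[-0.03,0.0195,0,0,0,0,0.05],[-0.03,0.0195,0,0,0,0,0.05],[-0.03,0.0195,0,0,0,0,0.05],[-0.03,0.0195,0,0,0,0,0.05],[-0.0145,0.0105,0,0,0,0,0.05],[0,0,0,0,0,0.14,0.05],[0,0,0,0,0,0.14,0.05]]])

```text
time_s: 8.3
tool_pos: [0.5157, -0.21, 0.1308]
tool_rot: [-179.8, 0.1, 49.7]
force: [-0.4, 0.7, -1.3]
grip_width: 0.056
grasp_force: 14.9
```

Emit:
play_rows(steps=[[[0,0,0,0,0,0.14,0.05],[0,0,0,0,0,0.14,0.05],[0,0,0,0,0,0.14,0.05],[0,0,0,0,0,0.14,0.05],[0,0,0,0,0,0.14,0.05],[0,0,0,0,0,0,0.05],[0,0,0,0,0,0,0.05]]])

```text
time_s: 9.0
tool_pos: [0.5169, -0.2082, 0.1315]
tool_rot: [-180.0, 0.1, 10.3]
force: [0.2, 0.1, -0.8]
grip_width: 0.0562
grasp_force: 14.9
```

```bash
python3 - <<'E'
from fit import *
np.set_printoptions(precision=4,suppress=True)
C={n:cam(n) for n in("top","scene")}
obj=get_obs();print(obj["tool_pos"],obj["tool_rot"])
obs=[]
for n in C:
    for s in silhouettes(n,"form"):
        e=s["extent"];m=np.argwhere(s["pixels"]).mean(0)[::-1];print(n,s["p"],m,onz(C[n],m,.14)[:2])
im=[]
for n in C:
    u,v=proj(C[n],[obj["tool_pos"]])[0].astype(int);f=C[n]["frame"][max(0,v-45):v+45,max(0,u-45):u+45,::-1]
    im.append(cv2.resize(f,(400,400),interpolation=cv2.INTER_CUBIC));print(n,u,v)
cv2.imwrite("pics/held.png",np.hstack(im))
E
```

```text
[ 0.5176 -0.208   0.132 ] [-179.979     0.0551   10.2372]
scene 0.72 [295.1203 280.6278] [0.713  0.2419]
scene 0.55 [183.6789 163.1972] [ 0.5244 -0.2116]
top 414 209
scene 186 164
```

View pics/held.png

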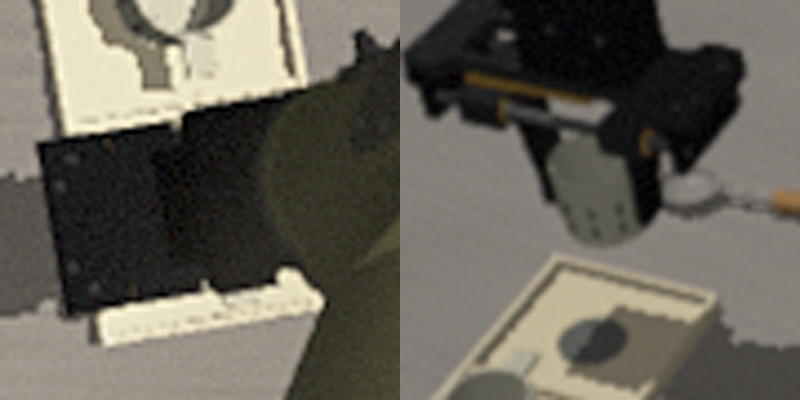

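Left panel is the view from above and right panel is the scene camera: the form hangs upright in the fingers above the bay, with its tab hidden. Now lowering it.

Emit:
play_rows(steps=[[[0.0005,0.0087,0,0,0,0,0.05],[0.0004,0.013,0,0,0,0,0.05],[0,0.013,0,0,0,0,0.05],[0,0,0.01,0,0,0,0.05],[0,0,0.02,0,0,0,0.05],[0,0,0.025,0,0,0,0.05],[0,0,0.02,0,0,0,0.05],[0,0,0.015,0,0,0,0.05],[0,0,0.01,0,0,0,0.05],[0,0,0,0,0,0,0.05],[0,0,0,0,0,0,0.05]]])

```text
time_s: 10.3
tool_pos: [0.5257, -0.242, 0.033]
tool_rot: [180.0, -0.0, 10.1]
force: [-0.6, 0.0, 0.2]
grip_width: 0.0562
grasp_force: 14.9
```

Emit:
play_rows(steps=[[[-0.001,0,0.005,0,0,0,0.05],[0,0,0.004,0,0,0,0.05],[0,0,0.003,0,0,0,0.05],[0,0,0.002,0,0,0,0.05],[0,0,0,0,0,0,0.05],[0,0,0,0,0,0,0.05]]])

```text
time_s: 10.9
tool_pos: [0.5244, -0.2419, 0.0186]
tool_rot: [-180.0, -0.0, 10.1]
force: [0.4, -0.2, -0.5]
grip_width: 0.056
grasp_force: 14.9
```

Emit:
play_rows(steps=[[[0,0,0.001,0,0,0,0.05],[0,0,0,0,0,0,0.05],[0,0,0,0,0,0,0.05]]])

```text
time_s: 11.2
tool_pos: [0.5245, -0.242, 0.0181]
tool_rot: [-180.0, -0.0, 10.1]
force: [-1.2, 0.5, 4.3]
grip_width: 0.0559
grasp_force: 15.0
```

Emit:
play_rows(steps=[[[0,0,0,0,0,0,0.059],[0,0,0,0,0,0,0.062],[0,0,0,0,0,0,0.07],[0,0,0,0,0,0,0.08],[0,0,0,0,0,0,0.08],[0,0,-0.01,0,0,0,0.08],[0,0,-0.025,0,0,0,0.08],[0,0,-0.04,0,0,0,0.08],[0,0,-0.04,0,0,0,0.08],[0,0.025,-0.02,0,0,0,0.087],[-0.03,-0.04,0,0,0,0,0.087],[-0.03,-0.04,0,0,0,0,0.087]]])

```text
time_s: 12.4
tool_pos: [0.4548, -0.2016, 0.1527]
tool_rot: [179.7, 0.2, 9.7]
force: [-0.6, 1.7, 1.9]
grip_width: 0.0865
grasp_force: 0.0
```

Emit:
play_rows(steps=[[[0.0141,-0.0356,0,0,0,0,0.087],[0.0141,-0.0356,0,0,0,0,0.087],[0.0141,-0.0356,0,0,0,0,0.087],[0.0141,-0.0356,0,0,0,0,0.087],[0.0141,-0.0356,0,0,0,0,0.087],[0.0141,-0.0356,0,0,0,0,0.087],[0,0,0,0,0,0.145,0.087],[0,0,0,0,0,0.145,0.087],[0,0,0,0,0,0,0.087],[0,0,0,0,0,0,0.087]]])

```text
time_s: 13.4
tool_pos: [0.5014, 0.0265, 0.153]
tool_rot: [-180.0, -0.0, -6.3]
force: [-0.2, -0.7, 1.0]
grip_width: 0.0872
grasp_force: 0.0
```

```bash
python3 - <<'E'
from fit import *
np.set_printoptions(precision=4,suppress=True)
C={n:cam(n) for n in("top","scene")}
print(get_obs()["tool_pos"],get_obs()["tool_rot"])
obs=[]
for n in C:
    for s in silhouettes(n,"form"):
        m=np.argwhere(s["pixels"]).mean(0)[::-1];w=onz(C[n],m,.03)[:2];print(n,round(s["p"],2),m,w)
        if np.linalg.norm(w-[.525,-.242])<.05: obs.append((C[n],s["pixels"].astype(np.float32)));break
for o in [[x] for x in obs]+[obs]:
    p,f=fit(o,FORM,(.525,-.242,.18),.005);print("form",p[:2],np.degrees(p[2]),f)
im=[]
for n,P in(("top",[.585,-.233,.02]),("scene",[.585,-.233,.02]),):
    u,v=proj(C[n],[P])[0].astype(int);im.append(cv2.resize(C[n]["frame"][v-62:v+62,u-50:u+50,::-1],(400,496),interpolation=cv2.INTER_CUBIC))
cv2.imwrite("pics/placed.png",np.hstack(im))
E
```

```text
[0.5013 0.0265 0.1528] [-179.9757   -0.0205   -6.3946]
top 0.96 [418.2568 210.9149] [ 0.5205 -0.2456]
scene 0.61 [181.7382 188.3691] [ 0.5228 -0.246 ]
form [ 0.5234 -0.2417] 11.441508616931214 0.1155698224902153
form [ 0.5265 -0.2427] 9.569411921981278 0.15523691475391388
form [ 0.5245 -0.2437] 7.9275053506289925 0.3031606376171112
```

View pics/placed.png

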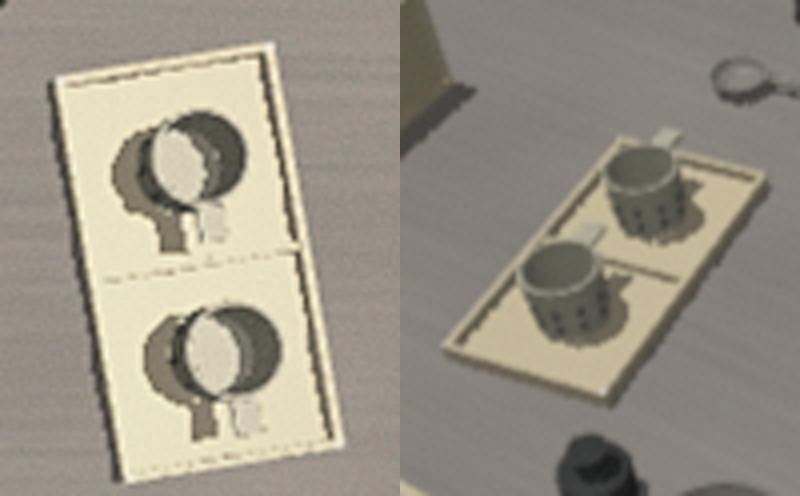

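Picture: the placed form (lower in the left panel, at about (232,348)) stands upright on the bay centre. Its tab is parallel to the other form's tab. Now the tongs.

Emit:
play_rows(steps=[[[0,0.003,0.015,0,0,0,0.087],[0,0,0.03,0,0,0,0.087],[0,0,0.035,0,0,0,0.087],[0,0,0.03,0,0,0,0.087],[0,0,0.02,0,0,0,0.087],[0,0,0.012,0,0,0,0.087],[0,0,0.007,0,0,0,0.087],[0,0,0,0,0,0,0.087],[0,0,0,0,0,0,0.078],[0,0,0,0,0,0,0.072],[0,0,0,0,0,0,0.068],[0,0,0,0,0,0,0.066]]], force=40)

```text
time_s: 14.8
tool_pos: [0.5014, 0.024, 0.0041]
tool_rot: [-180.0, -0.1, -6.5]
force: [0.0, 0.1, -0.9]
grip_width: 0.0684
grasp_force: 0.0
```

Emit:
play_rows(steps=[[[0,0,0,0,0,0,0.064],[0,0,0,0,0,0,0.062],[0,0,0,0,0,0,0.06],[0,0,0,0,0,0,0.058],[0,0,0,0,0,0,0.058],[0,0,0,0,0,0,0.058]]])

```text
time_s: 15.4
tool_pos: [0.5014, 0.0237, 0.0039]
tool_rot: [-180.0, -0.1, -6.5]
force: [-0.4, -0.9, 3.9]
grip_width: 0.0581
grasp_force: 8.5
```

Emit:
play_rows(steps=[[[0,0,-0.005,0,0,0,0.058],[0,0,-0.015,0,0,0,0.058],[0,0,-0.025,0,0,0,0.058],[0,0,-0.03,0,0,0,0.058],[0,0,-0.025,0,0,0,0.058],[0,0,-0.015,0,0,0,0.058],[0,0,-0.005,0,0,0,0.058],[0,0,0,0,0,0,0.058]]])

```text
time_s: 16.2
tool_pos: [0.5012, 0.0242, 0.1244]
tool_rot: [-179.9, -0.1, -6.5]
force: [0.6, -0.2, -1.7]
grip_width: 0.0584
grasp_force: 7.2
```

Emit:
play_rows(steps=[[[0.0018,-0.0125,0,0,0,0,0.058],[0.0036,-0.025,0,0,0,0,0.058],[0.0036,-0.025,0,0,0,0,0.058],[0.0036,-0.025,0,0,0,0,0.058],[0.0036,-0.025,0,0,0,0,0.058],[0.0036,-0.025,0,0,0,0,0.058],[0.0036,-0.025,0,0,0,0,0.058],[0.0036,-0.025,0,0,0,0,0.058],[0.0018,-0.0125,0,0,0,0,0.058],[0,0,0,0,0,0,0.058],[0,0,0,0,0,0,0.058]]])

```text
time_s: 17.3
tool_pos: [0.5518, 0.2182, 0.123]
tool_rot: [179.9, 0.0, -6.5]
force: [0.0, -0.4, -1.8]
grip_width: 0.0584
grasp_force: 7.2
```

```bash
python3 - <<'E'
from fit import *
np.set_printoptions(precision=4,suppress=True)
C={n:cam(n) for n in("top","scene")}
o=get_obs();print(o["tool_pos"],o["tool_rot"],o["grip_width"],o["grasp_force"])
im=[]
for n in C:
    u,v=proj(C[n],[[.62,.21,.08]])[0].astype(int);print(n,u,v)
    f=cv2.resize(C[n]["frame"][v-50:v+50,u-40:u+40,::-1],(400,500),interpolation=cv2.INTER_CUBIC);im.append(f)
    # expected jaw points: inside top edge tips of jaws and cheese
    t=np.radians(o["tool_rot"][2]);X=np.array([np.cos(t),np.sin(t),0]);Y=np.array([-np.sin(t),np.cos(t),0]);O=np.array(o["tool_pos"])-[0,0,.004]
    for p in ([.11,.028,.028],[.11,-.028,.028],[.11,.028,0],[.11,-.028,0]):
        q=(proj(C[n],[O+X*p[0]+Y*p[1]+[0,0,p[2]]])[0]-[u-40,v-50]+.5)*5-.5
        print(n,p,q);cv2.circle(f,tuple(q.round().astype(int)),2,(0,0,255),-1)
cv2.imwrite("pics/hover.png",np.hstack(im))
E
```

```text
[0.5521 0.2174 0.1234] [179.9511   0.0192  -6.6154] 0.05847332038912845 7.24876976574933
top 217 161
top [0.11, 0.028, 0.028] [132.5312 123.384 ]
top [0.11, -0.028, 0.028] [267.4885 140.8042]
top [0.11, 0.028, 0] [142.2959 136.8218]
top [0.11, -0.028, 0] [273.6323 153.7716]
scene 301 261
scene [0.11, 0.028, 0.028] [207.9618 248.7469]
scene [0.11, -0.028, 0.028] [102.3095 187.9837]
scene [0.11, 0.028, 0] [205.5955 288.2386]
scene [0.11, -0.028, 0] [102.4256 227.7812]
```

View pics/hover.png

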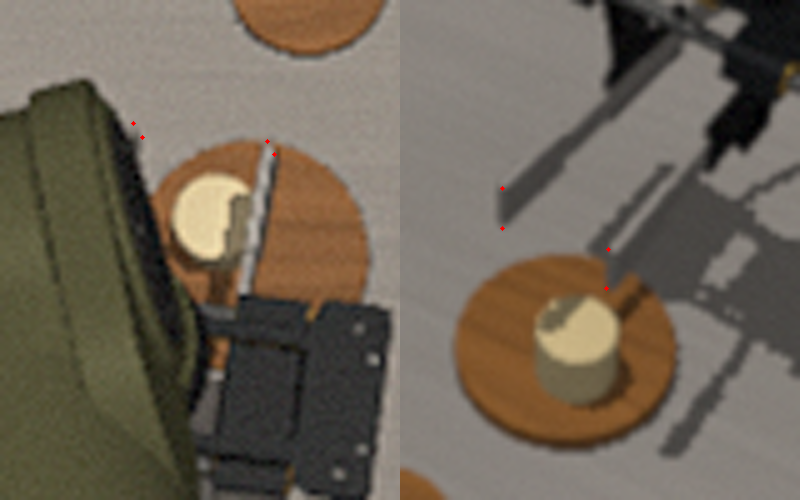

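Picture: the jaws sit where predicted, on either side of the cheese, with tip edges in the scene panel at (503,190–225) and (608,250–285). The tongs are level, so I'm lowering around the cheese.

Emit:
play_rows(steps=[[[0.0005,-0.0014,0.005,0,0,0,0.058],[0,0,0.015,0,0,0,0.058],[0,0,0.02,0,0,0,0.058],[0,0,0.02,0,0,0,0.058],[0,0,0.018,0,0,0,0.058],[0,0,0.013,0,0,0,0.058],[0,0,0.008,0,0,0,0.058],[0,0,0.003,0,0,0,0.058],[0,0,0,0,0,0,0.058],[0,0,0,0,0,0,0.058]]])

```text
time_s: 18.4
tool_pos: [0.5534, 0.2209, 0.0223]
tool_rot: [-180.0, -0.1, -6.5]
force: [0.1, -0.6, -1.3]
grip_width: 0.058
grasp_force: 7.2
```

```bash
python3 - <<'E'
from fit import *
np.set_printoptions(precision=4,suppress=True)
C={n:cam(n) for n in("scene",)}
o=get_obs();print(o["tool_pos"],o["tool_rot"],o["grip_width"],o["grasp_force"],o["force"])
n="scene";u,v=proj(C[n],[[.61,.21,.03]])[0].astype(int)
cv2.imwrite("pics/around.png",cv2.resize(C[n]["frame"][v-40:v+40,u-50:u+50,::-1],(750,600),interpolation=cv2.INTER_CUBIC))
E
```

```text
[0.5535 0.2209 0.0224] [-179.9402   -0.0759   -6.4889] 0.05792052865437877 7.248603381151497 [-0.0814 -0.3944 -0.7765]
```

View pics/around.png

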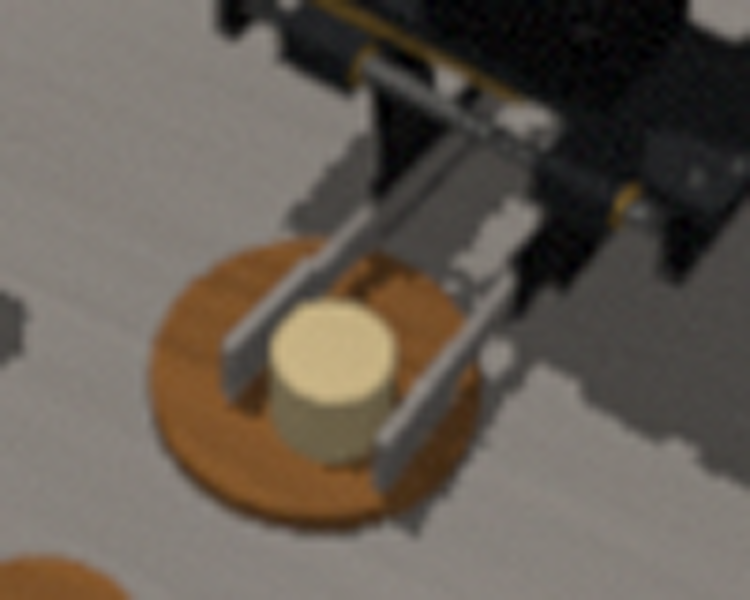

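Picture: the cheese top is at (335,350) between the two jaw plates, which are clear of both cheese and board. Closing now.

Emit:
play_rows(steps=[[[0,0.002,0,0,0,0,0.058],[0,0,0,0,0,0,0.056],[0,0,0,0,0,0,0.055],[0,0,0,0,0,0,0.054],[0,0,0,0,0,0,0.053],[0,0,0,0,0,0,0.052],[0,0,0,0,0,0,0.051],[0,0,0,0,0,0,0.05],[0,0,0,0,0,0,0.049],[0,0,0,0,0,0,0.047],[0,0,0,0,0,0,0.045],[0,0,0,0,0,0,0.045]]], force=35)

```text
time_s: 19.65
tool_pos: [0.5526, 0.2187, 0.0216]
tool_rot: [-180.0, -0.0, -6.5]
force: [1.0, 0.4, -1.2]
grip_width: 0.0504
grasp_force: 35.0
```

Emit:
play_rows(steps=[[[0,0,0,0,0,0,0.045],[0,0,0,0,0,0,0.045],[0,0,-0.003,0,0,0,0.045],[0,0,-0.007,0,0,0,0.045],[0,0,-0.015,0,0,0,0.045],[0,0,-0.02,0,0,0,0.045],[0,0,-0.025,0,0,0,0.045],[0,0,-0.025,0,0,0,0.045],[0,0,-0.02,0,0,0,0.045],[0,0,-0.01,0,0,0,0.045],[0,0,0,0,0,0,0.045],[0,0,0,0,0,0,0.045]]])

```text
time_s: 20.85
tool_pos: [0.5521, 0.2186, 0.1462]
tool_rot: [180.0, 0.0, -6.5]
force: [0.3, -0.0, -2.0]
grip_width: 0.0508
grasp_force: 35.0
```

```bash
python3 - <<'E'
from fit import *
np.set_printoptions(precision=4,suppress=True)
C={n:cam(n) for n in("scene","top")}
o=get_obs();print(o["tool_pos"],o["tool_rot"],o["grip_width"],o["grasp_force"],o["force"])
for n in C:
    for s in silhouettes(n,"cheese"):
        m=np.argwhere(s["pixels"]).mean(0)[::-1];print(n,s["p"],m,s["pixels"].sum(),s["extent"],onz(C[n],m,.139))
n="scene";u,v=proj(C[n],[[.61,.21,.13]])[0].astype(int)
cv2.imwrite("pics/lift.png",cv2.resize(C[n]["frame"][v-40:v+40,u-50:u+50,::-1],(750,600),interpolation=cv2.INTER_CUBIC));print(u,v)
E
```

```text
[0.5517 0.2184 0.1453] [179.9289   0.1031  -6.4827] 0.05092324117562178 34.99961512628943 [-0.2902 -0.6228 -2.242 ]
scene 0.74 [295.7326 247.1831] 344 [285.2, 237.7, 306.8, 258.0] [0.6334 0.2002 0.139 ]
top 0.7 [214.0698 145.9012] 344 [202.0, 133.0, 225.5, 159.7] [0.6444 0.2107 0.139 ]
top 0.4 [418.3657 210.6191] 659 [403.0, 198.1, 434.7, 230.9] [ 0.5153 -0.2143  0.139 ]
304 244
```

View pics/lift.png

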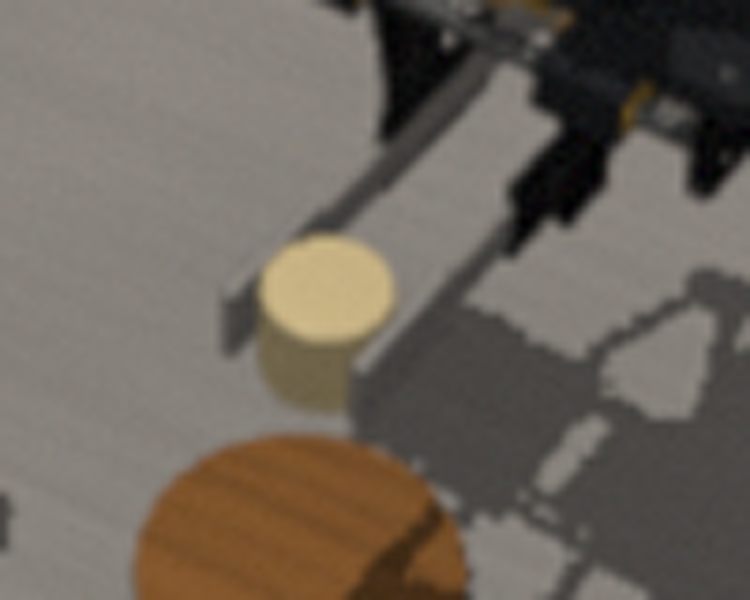

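Picture: the cheese top is at (327,290), held level between the jaws and well above the board. Carrying it over to the form.

Emit:
play_rows(steps=[[[-0.002,0.012,0,0,0,0,0.045],[-0.0035,0.024,0,0,0,0,0.045],[-0.0035,0.024,0,0,0,0,0.045],[-0.0035,0.024,0,0,0,0,0.045],[-0.0035,0.024,0,0,0,0,0.045],[-0.0035,0.024,0,0,0,0,0.045],[-0.0035,0.024,0,0,0,0,0.045],[-0.0035,0.024,0,0,0,0,0.045],[-0.0035,0.024,0,0,0,0,0.045],[-0.0035,0.024,0,0,0,0,0.045],[-0.0035,0.024,0,0,0,0,0.045],[-0.0035,0.024,0,0,0,0,0.045]]])

```text
time_s: 22.25
tool_pos: [0.4804, -0.0529, 0.1466]
tool_rot: [-180.0, -0.0, -6.5]
force: [0.6, 0.8, -1.8]
grip_width: 0.0509
grasp_force: 35.0
```

Emit:
play_rows(steps=[[[-0.0035,0.024,0,0,0,0,0.045],[-0.0035,0.024,0,0,0,0,0.045],[-0.0035,0.024,0,0,0,0,0.045],[-0.0035,0.024,0,0,0,0,0.045],[-0.0035,0.024,0,0,0,0,0.045],[-0.0035,0.024,0,0,0,0,0.045],[-0.0035,0.024,0,0,0,0,0.045],[0,0.0165,0,0,0,0,0.045],[0,0,0,0,0,0,0.045],[0,0,0,0,0,0,0.045]]])

```text
time_s: 23.25
tool_pos: [0.4355, -0.2316, 0.1464]
tool_rot: [-180.0, 0.0, -6.5]
force: [-0.2, -0.1, -2.0]
grip_width: 0.0507
grasp_force: 35.0
```

```bash
cat > chk.py <<'E'
from fit import *
import sys
np.set_printoptions(precision=4,suppress=True)
C={n:cam(n) for n in("top","scene")}
o=get_obs();print(o["tool_pos"],o["tool_rot"],o["grip_width"],o["grasp_force"],o["time_s"])
zc=o["tool_pos"][2]-.010
for n in C:
    for s in silhouettes(n,"cheese"):
        m=np.argwhere(s["pixels"]).mean(0)[::-1];w=onz(C[n],m,zc+.025)[:2]
        if np.linalg.norm(w-[.5245,-.242])<.03:
            p,f=fit([(C[n],s["pixels"].astype(np.float32))],CHEESE,w,zc,False);print(n,s["p"],s["pixels"].sum(),p[:2],f)
im=[]
for n in C:
    u,v=proj(C[n],[[.53,-.24,.07]])[0].astype(int);im.append(cv2.resize(C[n]["frame"][v-50:v+50,u-40:u+40,::-1],(400,500),interpolation=cv2.INTER_CUBIC))
cv2.imwrite(sys.argv[1],np.hstack(im))
E
python3 chk.py pics/over1.png
```

```text
[ 0.436  -0.2305  0.1464] [-179.946     0.0076   -6.3998] 0.05091115827748782 34.99973729252815 23.35
top 0.57 333 [ 0.5248 -0.2436] 0.2852852940559387
scene 0.65 155 [ 0.5252 -0.245 ] 0.7483870983123779
```

Emit:
play_rows(steps=[[[0,0,0.006,0,0,0,0.045],[0,0,0.012,0,0,0,0.045],[0,0,0.014,0,0,0,0.045],[0,0,0.012,0,0,0,0.045],[0,0,0.006,0,0,0,0.045],[0,0,0,0,0,0,0.045],[0,0,0,0,0,0,0.045],[0,0,0,0,0,0,0.045],[0,0,0,0,0,0,0.045]]])

```text
time_s: 24.35
tool_pos: [0.4365, -0.2317, 0.0971]
tool_rot: [-180.0, -0.1, -6.5]
force: [-0.6, 0.5, -1.2]
grip_width: 0.0504
grasp_force: 35.0
```

```bash
python3 chk.py pics/over2.png
```

```text
[ 0.4363 -0.2316  0.0969] [-179.9847   -0.0512   -6.4817] 0.05083184073520842 34.99953642021865 24.45
top 0.78 301 [ 0.5257 -0.2412] 0.27906978130340576
scene 0.57 136 [ 0.5247 -0.2469] 0.8658088445663452
```

View pics/over2.png

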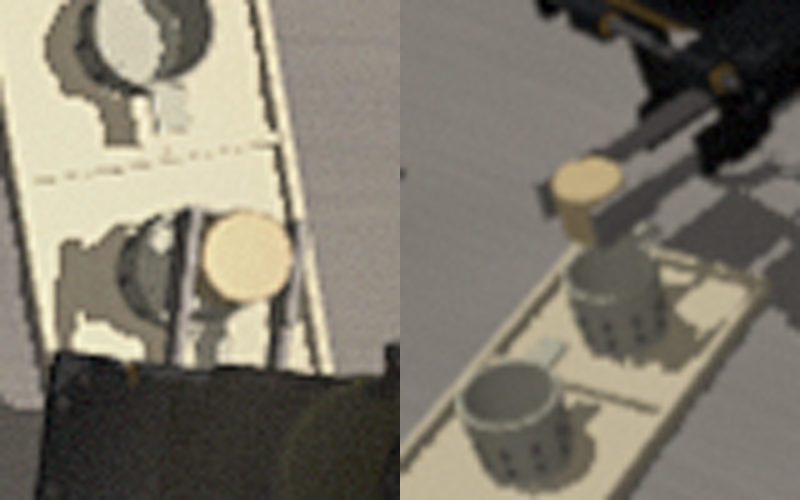

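Picture: the cheese is held in the jaws above the form. Both views are oblique, so I'll check the image positions against the projection.

```bash
python3 - <<'E'
from h import *
C={n:cam(n) for n in("top","scene")}
Q={}
for n,q in(("top",(248,257)),("scene",(187,181))):
    u,v=proj(C[n],[[.53,-.24,.07]])[0].astype(int);Q[n]=(u-40+(q[0]+.5)/5-.5,v-50+(q[1]+.5)/5-.5)
    print(n,Q[n],onz(C[n],Q[n],.1225),proj(C[n],[[.525,-.242,.1225]]))
print(tri([(C[n],Q[n]) for n in C]))
E
```

```text
top (np.float64(429.2), np.float64(206.0)) [ 0.52618473 -0.24193035  0.1225    ] [[429.23395624 206.56198232]]
scene (np.float64(176.0), np.float64(165.8)) [ 0.52859952 -0.24005473  0.1225    ] [[176.31285832 164.89346231]]
[ 0.52633039 -0.24271349  0.11988966]
```

Emit:
play_rows(steps=[[[-0.0015,0,0,0,0,0,0.045],[0,0,0,0,0,0,0.045],[0,0,0,0,0,0,0.045],[0,0,0,0,0,0,0.045]]])

```text
time_s: 25.05
tool_pos: [0.4345, -0.2314, 0.0966]
tool_rot: [-180.0, -0.0, -6.5]
force: [0.4, -0.3, -1.8]
grip_width: 0.0507
grasp_force: 35.0
```

```bash
python3 -c "
from cell import *
o=get_obs();print(o['tool_pos'],o['grip_width'],o['grasp_force'],o['time_s']);print(sign_off())"
```

```text
[ 0.43451728 -0.2313665   0.09655204] 0.050691073495794804 34.99954146333039 25.05
the job is handed in; nothing more can be done
None
```

I handed the job in at 25 s: the form stands upright and released in the empty bay with its tab parallel to the other form's. The tongs hold the cheese centred above it to about 1–2 mm, roughly 29 mm clear of the rim.

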